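# Roll a ground pin onto the gauging line and set the feeler on it

### The job

Gauge the steel pin that lies on the bench comparator's plate: push it with a fingertip so that it rolls across the plate until it lies along the scribed line under the raised feeler, then press the feeler's thumb pad gently down until the foot rests on the pin and leave both so. Only roll and press: do not pinch, lift or carry the pin, do not bring the feeler down before the pin is on the line, and leave the vee block, the setting ring and the bushing beside the comparator where they are.

Things in the scene. Friction and masses are not known exactly. Their poses are not given: they have to be found in the camera images.
- comparator: Bench comparator, fixed. Ground steel plate, top face 20 mm above the worktop, from x = -100 to 100 and y = -100 to 125 mm in this frame (origin on the worktop; z up; yaw varies). At its +y end a round column carries a grey arm over one black scribed line.
- line_mid (a point): Point on the scribed line, at comparator x = 30, y = 0 mm, on the plate's top face (20 mm above the worktop). The line runs along this point's y axis from y = -85 to +65 mm. The pin starts on its -x side.
- pin: Plain ground steel cylinder 24 mm in diameter, 150 mm long, about 0.5 kg, lightly oiled, lying on the plate 60 to 100 mm from the line, nearly parallel to it. Origin at its centre, 12 mm above the plate; y along its axis; x and z turn as it rolls. Pushed on its side it rolls ahead of the fingertip and, at 40 mm/s, on by at most 5 mm; dragged by its top it goes half as far as the finger.
- pad_top (a point): Centre of the top of the feeler's round black thumb pad, 22 mm in diameter, 54 mm straight above the feeler's origin; 112 mm above the worktop when fully raised. An 8 mm stem joins pad and foot through the arm's head.
- vee_block: Bystander: steel vee block 45 x 60 x 40 mm, origin under its centre. Leave it alone.
- setting_ring: Bystander: steel setting ring 42 mm across, 9 mm high, origin under its centre. Leave it alone.
- bushing: Bystander: turned bushing 28 mm across, 22 mm high, origin under its centre. Leave it alone.
- column_top (a point): Top centre of the comparator's 19 mm round column, 98 mm above the worktop, over the line at comparator x = 30, y = 105 mm. Its arm runs along the line to y = 43 mm, underside 66, top 84 mm above the worktop, so the pin passes below. A 37 mm dial sits on the arm's front at y = 72 to 109 mm, 48 to 86 mm above the worktop, reaching 30 mm to the -x side of the line.
- feeler: The feeler, which slides straight up and down over the line at comparator y = 55 mm. Origin: centre of the underside of its flat foot, 12 mm across; 38 mm above the plate's top when fully raised (it starts 35 to 38), 24 when it rests on the pin, 16 at its lower stop with no pin. No spring: friction of about 3 N holds it where it is left; 2 to 3 N on the pad moves it down.

How it is judged:
On the way, in this order (a step that is already met when the one before it is completed fails the run):
1. the pin is rolling: it has turned about its own axis by more than 1 rad, with the feeler still raised (angle between pin's own z axis and vertical above 1 rad and z of feeler in the frame of line_mid above 0.03 m).
2. the pin rests along the line (within 5 mm, 5 degrees) with the feeler still raised (x of pin in the frame of line_mid between -0.005 and 0.005 m and angle between the y axis of pin and the y axis of line_mid, either way round below 0.09 rad and linear speed of pin below 0.005 m/s and z of feeler in the frame of line_mid above 0.03 m), for 0.3 s.
At the end, for the whole second after the job is handed in: The pin lies at rest on the plate along the scribed line, its axis within 5 mm of it and within 5 degrees, under the feeler, whose foot has been brought down onto it (underside 22.5 to 25.3 mm above the plate) (x of pin in the frame of line_mid between -0.005 and 0.005 m and y of pin in the frame of line_mid between -0.025 and 0.018 m and z of pin in the frame of line_mid between 0.01 and 0.014 m and angle between the y axis of pin and the y axis of line_mid, either way round below 0.09 rad and z of feeler in the frame of line_mid between 0.0225 and 0.0253 m and linear speed of pin below 0.005 m/s); the robot touches nothing.
It fails at once if the pin is lifted off the plate or falls off it (z of pin in the frame of line_mid above 0.02 m or z of pin in the frame of line_mid below 0.004 m).
It fails at once if the feeler is pressed hard onto the pin (over 60 N) (contact force between feeler and pin above 60 N).
It fails at once if the feeler's foot is brought down well below the pin's top (z of feeler in the frame of line_mid below 0.02 m).
It fails at once if the vee block, the setting ring or the bushing is moved by more than 15 mm (distance of any of vee_block, setting_ring, bushing from where it was at the start of the episode above 0.015 m).
It also fails if it takes over 51 s, if anything falls off the work surface, if the arm or the gripper's body presses on something with over 40 N, if the wrist force passes 120 N, or if a joint passes its speed limit or range.

### The arm

A 6-joint arm with a two-finger parallel gripper is mounted at the origin on a cart in front of the work surface, level with it; the furniture and walls round the work are solid. World frame = base frame: x ahead of the robot, y to its left, z up, the work surface at z = 0. Lengths are in m, angles in rad, forces in N, time in s.
With the tool pointing down it reaches from about 0.3 to 0.775 m from the base axis. Payload 14.6 kg.
Tool frame: the origin (TCP) lies on the mounting face of the last link; the fingertips stand 173 mm ahead of it and the grasp point (between the pads) lies 155 mm ahead of it; z points along the fingers, y is the line along which they close (so a half turn about z gives the same grasp; the last joint's range is limited). The gripper opens to 85 mm and grips with 20 to 120 N. Pads are 22 mm wide; open, the fingers measure 114 mm over their backs; the gripper's body (76 mm by 85 mm) begins 54 mm behind the grasp point. The pads swing forward as they close: fully open they stand 13 mm farther back than shut.
Start: joints at [-1.214, 0.3, 1.521, -0, 1.321, -0.067], TCP at [0.226, -0.501, 0.405] pointing down, gripper open.
Joint ranges: [-3.03, 3.03], [-0.79, 2.21], [0.23, 2.52], [-1.04, 4.18], [0, 3.07], [-2.55, 2.55]. Speed limits (rad/s): [2.22, 2.22, 2.57, 3.14, 3.14, 3.14].

### API

Orientations are given as a unit quaternion [x, y, z, w].
In Python, from plant import ctrl gives the robot as it stands.
- The arm moves only by the shell command python3 shift.py FILE [FORCE], which reads ROWS from the file FILE. ROWS is a JSON list of rows, 1 to 20 of them, each of 5 numbers: dx, dy, dz in m, then a turn about the tool's z in rad, then the finger opening in m; each row shifts and turns the commanded pose from where the row before left it, along the tool's axes as they then stand; what a row does not reach is not made up. A row lasts 1/8 s, in which the tool goes at most 0.0625 m and 0.188 rad, less where a joint would pass 70% of its speed; a pose out of reach is approached as far as the arm can. The fingers move at their own pace and stop on an object; FORCE is the grip in N (left out, the last holds). Time passes only in rows, so rows that do not move let the fingers close. It prints the time, the measured TCP pose, the force, the opening and the grip force at its end. Input that does not fit is refused with a message, and nothing moves.
- ctrl.get_obs(): the state, without advancing time (a new reading comes with each control period).
- ctrl.camera(name): name is "scene" or "side" or "wrist"; returns a dict with "frame" (384x512x3 uint8, red, green, blue), "fx", "fy", "cx", "cy" (pixels), "rvec" (rotation vector, rad) and "tvec" (3), from world to camera coordinates, as OpenCV has them. Camera axes: x right, y down, z forward; pixel columns grow to the right and rows downward; lengths in m; the calibration is good to about 2 mm. A picture is of the moment at which its call begins. There is no depth.
- ctrl.finish_job(): hands the job in; it is judged then, once.
The state is a dict: "t": time; "joint_positions": joint angles; "dq": joint speeds; "effort": joint torques, N m; "position": TCP position; "ee_rot": TCP orientation; "force": force on the tool from outside, world axes, zero at the start; "moment": the same for the moment, N m; "width": finger opening in m; "gripper_force": force on a finger pad.
Only numpy, scipy, OpenCV 4.12 (cv2) and the standard library are available. Lean on these libraries where they do the work, as an engineer would, in place of code of your own. Each camera call takes 0.05 s, during which the arm holds its last target. There are 200 camera calls.

## Working session

There is one attempt and no reset: what is moved stays moved. The work goes in short steps, Python scripts to look and compute and a shell command to move; the robot and the scene stay as the last step left them, time stands still between calls to the robot, and variables do not carry over. Pictures are saved under pics/ and viewed, at most 12 in all, crops included, and the job is handed in when it is done.

```bash
ls; mkdir -p pics
python3 - <<'E'
from plant import ctrl
import cv2,json
o=ctrl.get_obs();print({k:(v if not hasattr(v,'tolist') else v.tolist()) for k,v in o.items()})
ims=[]
for n in("scene","side"):
    c=ctrl.camera(n);cv2.imwrite(f'pics/{n}0.png',c["frame"][:,:,::-1]);print(n,c["fx"],c["cx"],c["cy"],c["rvec"],c["tvec"])
E
```

```text
pics
plant.py
shift.py
{'t': 0.0, 'joint_positions': [-1.2135816168500186, 0.30051946026759074, 1.5216106042672362, 1.534619077272674e-05, 1.3206856795183706, -0.06663733656276177], 'dq': [0.0015108436092563886, -0.00015094835721339754, 0.0028300840927885395, 0.000966894303574806, -0.00022838171322347198, -0.0003706658520720337], 'effort': [-0.0009774158024811186, -54.350491762161255, -36.17900848388672, -0.00010362653029005742, 0.004012252029497176, 4.945332761963073e-05], 'position': [0.22617038460794386, -0.5013130060728671, 0.4040821648931652], 'ee_rot': [0.9776278199195834, 0.21034132184738868, -8.118346987870676e-05, -0.0006061782083049662], 'force': [0.23559577906601042, -0.9283291182074219, 0.15405408164719706], 'moment': [0.014672799410454072, 0.0062877891949338184, -0.006851027507792024], 'gripper_force': 0.0, 'width': 0.08523782337606027}
scene 499.22545617605516 251.49138963143534 190.44516167487868 [ 0.64727852 -2.7301006   0.98546361] [0.52725846 0.01888501 0.95940397]
side 437.8889116170462 251.51798577185434 184.83179581114084 [ 2.26112603 -0.13995484  0.08955246] [-0.40621578  0.28160986  0.64884115]
```

View pics/scene0.png

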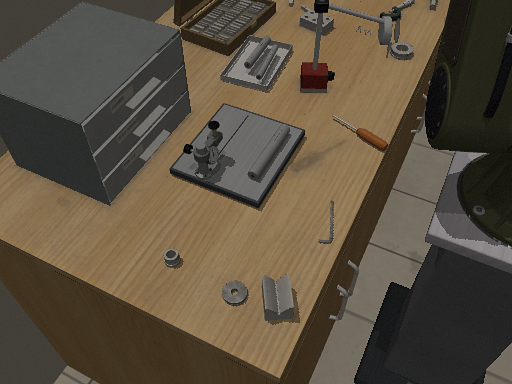

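View pics/side0.png

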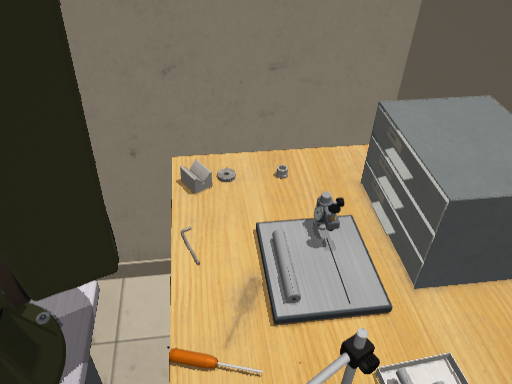

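Scene shows the plate at about (240,152) with the pin at (268,153), and the feeler and column at (208,150). In the side view the pin is at (287,265), the line runs (326,237) to (350,302), and the column is at (325,215). I'll enlarge both.

Run:
```python
import cv2,numpy as np
a=cv2.imread('pics/scene0.png')[95:210,160:315];b=cv2.imread('pics/side0.png')[180:330,245:400]
cv2.imwrite('pics/a.png',cv2.resize(a,None,fx=5,fy=5,interpolation=cv2.INTER_CUBIC))
cv2.imwrite('pics/b.png',cv2.resize(b,None,fx=4,fy=4,interpolation=cv2.INTER_CUBIC))
```

```text
(no output)
```

View pics/a.png

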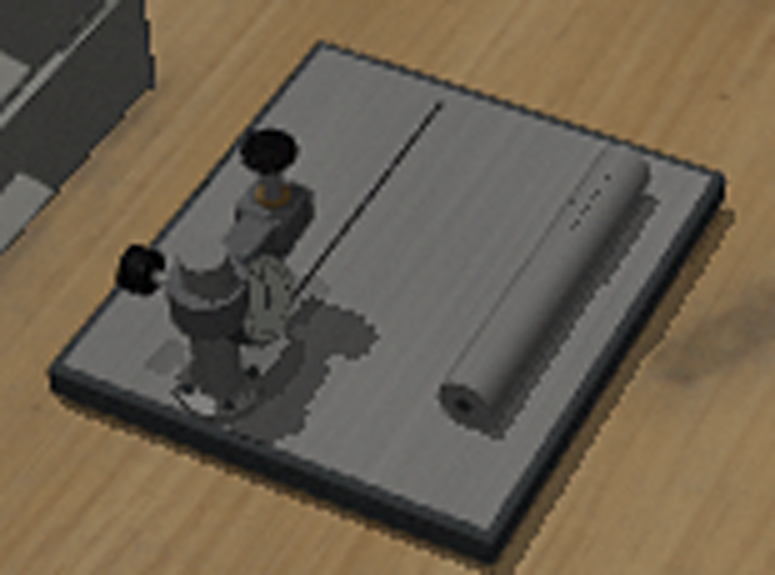

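View pics/b.png

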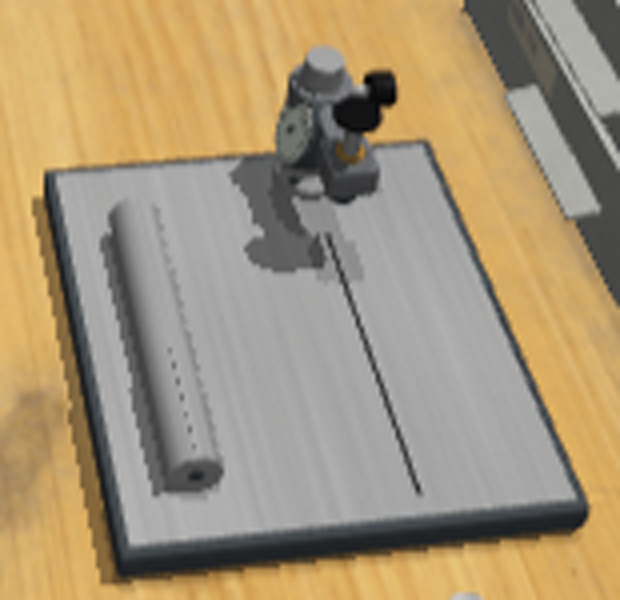

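Crop a (5x): line end (440,104), pad (269,147), pin end face (462,405), plate corners (322,44), (720,176), (492,550), (55,370). Crop b (4x): line (326,236) to (420,494), pad (360,107), column top (325,57), pin end face (196,475), plate corners (47,175), (430,143), (583,508), (122,555).

```bash
cat > h.py <<'E'
import cv2,numpy as np
C={"scene":(499.22545617605516,251.49138963143534,190.44516167487868,[0.64727852,-2.7301006,0.98546361],[0.52725846,0.01888501,0.95940397],(160,95,5)),
"side":(437.8889116170462,251.51798577185434,184.83179581114084,[2.26112603,-0.13995484,0.08955246],[-0.40621578,0.28160986,0.64884115],(245,180,4))}
def ray(n,p):
    f,cx,cy,r,t,(u,v,s)=C[n];R=cv2.Rodrigues(np.array(r))[0]
    p=(np.array(p)+.5)/s-.5+[u,v]
    d=R.T@[(p[0]-cx)/f,(p[1]-cy)/f,1];return -R.T@np.array(t),d/np.linalg.norm(d)
def plane(n,p,z):
    o,d=ray(n,p);return o+d*(z-o[2])/d[2]
def tri(a,b):
    A=0;B=0
    for o,d in(ray("scene",a),ray("side",b)):
        P=np.eye(3)-np.outer(d,d);A=A+P;B=B+P@o
    x=np.linalg.solve(A,B);return x
def fr(x,y,th):
    return x
E
python3 - <<'E'
from h import *
np.set_printoptions(precision=4,suppress=True)
P={'line-':((440,104),(420,494)),'pad':((269,147),(360,107)),'c+-':((322,44),(583,508)),'c--':((720,176),(122,555)),'c-+':((492,550),(47,175)),'c++':((55,370),(430,143))}
for k,(a,b) in P.items(): print(k,tri(a,b),plane("scene",a,.02),plane("side",b,.02))
print('line+',plane("side",(326,236),.02),'line far scene',plane("scene",(300,291),.02))
print('coltop',plane("side",(325,57),.098))
print('pin+ face',plane("scene",(462,405),.032),'pin- face',plane("side",(196,475),.032))
print('pin - far end top scene',plane("scene",(628,155),.042),'pin + end top side',plane("side",(132,203),.042))
# frame fit from corners
src=np.array([[.1,-.1],[-.1,-.1],[-.1,.125],[.1,.125],[.03,-.085],[.03,.055]])
dst=[tri(*P[k])[:2] for k in('c+-','c--','c-+','c++','line-','pad')]
S=src-src.mean(0);D=np.array(dst);m=D.mean(0);E=D-m
th=np.arctan2((S[:,0]*E[:,1]-S[:,1]*E[:,0]).sum(),(S*E).sum())
R=np.array([[np.cos(th),-np.sin(th)],[np.sin(th),np.cos(th)]]);t=m-R@src.mean(0)
print('yaw',th,'t',t,'res',(src@R.T+t-D)*1000)
for n,p in (('pin+',plane("scene",(462,405),.032)),('pin-',plane("side",(196,475),.032)),('line-',plane("side",(420,494),.02)),('line+',plane("side",(326,236),.02))): print(n,R.T@(p[:2]-t))
E
```

```text
line- [0.5799 0.0414 0.0213] [0.5801 0.0403 0.02  ] [0.5809 0.0425 0.02  ]
pad [0.5799 0.1814 0.1122] [0.6337 0.0974 0.02  ] [0.6222 0.2787 0.02  ]
c+- [0.6463 0.0277 0.0198] [0.6459 0.028  0.02  ] [0.6465 0.0277 0.02  ]
c-- [0.452  0.0285 0.0203] [0.4524 0.0282 0.02  ] [0.4518 0.0286 0.02  ]
c-+ [0.4515 0.2503 0.0168] [0.4492 0.2527 0.02  ] [0.4521 0.2475 0.02  ]
c++ [0.6484 0.2475 0.0194] [0.6457 0.2485 0.02  ] [0.6504 0.2481 0.02  ]
line+ [0.5802 0.1908 0.02  ] line far scene [0.5795 0.1669 0.02  ]
coltop [0.581 0.233 0.098]
pin+ face [0.4871 0.2025 0.032 ] pin- face [0.4868 0.0546 0.032 ]
pin - far end top scene [0.4838 0.0557 0.042 ] pin + end top side [0.4859 0.2024 0.042 ]
yaw -0.005100912015983594 t [0.5497 0.1262] res [[ 2.8195 -2.009 ]
 [-2.8394 -1.8063]
 [-1.1854  1.3855]
 [ 1.8818  3.1927]
 [-0.6787 -0.3995]
 [ 0.0022 -0.3634]]
pin+ [-0.063  0.076]
pin- [-0.0625 -0.0719]
line- [ 0.0317 -0.0835]
line+ [0.0302 0.0648]
```

```bash
python3 - <<'E'
from h import *
np.set_printoptions(precision=3,suppress=True)
C["scene"]=C["scene"][:5]+((0,0,1),);C["side"]=C["side"][:5]+((0,0,1),)
print('stand base',plane("scene",(315,85),.03),'pole top',tri((321,4),(361,338)),'other end',plane("scene",(403,3),.2),plane("scene",(402,50),.1))
E
echo '[[0,0,-0.02,0.141,0.085],[0,0,-0.02,0.141,0.085],[0,0,-0.02,0.142,0.085],[0,0,0,0,0.085]]' > mv.in && python3 shift.py mv.in; echo '[[0.018,-0.051,0,0,0.085],[0.018,-0.051,0,0,0.085],[0.018,-0.051,0,0,0.085],[0.018,-0.051,0,0,0.085],[0.018,-0.051,0,0,0.085],[0.018,-0.051,0,0,0.085],[0.018,-0.051,0,0,0.085],[0.018,-0.051,0,0,0.085],[0.018,-0.051,0,0,0.085],[0.018,-0.051,0,0,0.085],[0.018,-0.051,0,0,0.085],[0.018,-0.049,0,0,0.085],[0,0,0,0,0.085],[0,0,0,0,0.085]]' > mv.in && python3 shift.py mv.in
```

```text
t: 0.6
position: [0.2262, -0.5013, 0.4655]
ee_rot: [1.0, 0.0, 0.0, 0.001]
force: [-0.2, -0.0, -0.3]
width: 0.0851
gripper_force: 0.0
t: 2.35
position: [0.4422, 0.1084, 0.4637]
ee_rot: [1.0, 0.001, -0.001, 0.0]
force: [-0.2, 0.8, 0.4]
width: 0.085
gripper_force: 0.0
```

```bash
echo '[[0,0,0.05,0,0.085],[0,0,0.05,0,0.085],[0,0,0.05,0,0.085],[0,0,0.05,0,0.085],[0,0,0.05,0,0.085],[0,0,0.018,0,0.085],[0,0,0.008,0,0.085],[0,0,0,0,0.085],[0,0,0,0,0.085]]' > mv.in && python3 shift.py mv.in
python3 - <<'E'
from plant import ctrl
import cv2
ims=[]
for n,(u,v,w,h) in {"scene":(160,85,160,130),"side":(245,170,160,160)}.items():
    f=ctrl.camera(n)["frame"][:,:,::-1];ims.append(cv2.resize(f[v:v+h,u:u+w],(400,400*h//w)))
ims[0]=cv2.copyMakeBorder(ims[0],0,400-ims[0].shape[0],0,0,0)
cv2.imwrite('pics/c1.png',cv2.hconcat(ims))
E
```

```text
t: 3.48
position: [0.4425, 0.1084, 0.1896]
ee_rot: [1.0, -0.0, 0.001, -0.0]
force: [-0.9, 0.1, -0.4]
width: 0.0852
gripper_force: 0.0
```

View pics/c1.png

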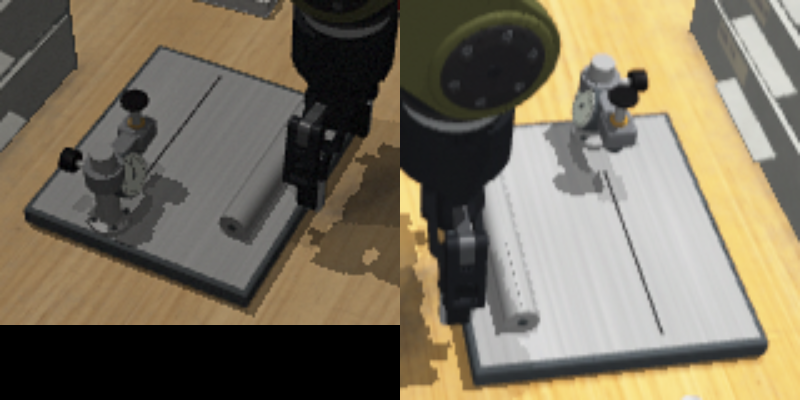

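The fingertips stand just behind the pin (left view about (300,170), right view about (460,290)), on the plate's −x side, clear of it. Now rolling.

```bash
echo '[[0.006,0,0.003,0,0.085],[0.005,0,0,0,0.085],[0.005,0,0,0,0.085],[0.005,0,0,0,0.085],[0.005,0,0,0,0.085],[0.005,0,0,0,0.085],[0.005,0,0,0,0.085],[0.005,0,0,0,0.085],[0.005,0,0,0,0.085],[0.005,0,0,0,0.085],[0.005,0,0,0,0.085],[0.005,0,0,0,0.085],[0.005,0,0,0,0.085],[0.005,0,0,0,0.085],[0.005,0,0,0,0.085],[0.005,0,0,0,0.085],[0.003,0,0,0,0.085],[0.002,0,0,0,0.085],[0.001,0,0,0,0.085],[0,0,0,0,0.085]]' > mv.in && python3 shift.py mv.in
python3 - <<'E'
from plant import ctrl
import cv2
ims=[]
for n,(u,v,w,h) in {"scene":(180,85,130,130),"side":(255,180,140,140)}.items():
    f=ctrl.camera(n)["frame"][:,:,::-1];cv2.imwrite(f'pics/{n}2.png',f);ims.append(cv2.resize(f[v:v+h,u:u+w],(400,400),interpolation=cv2.INTER_CUBIC))
cv2.imwrite('pics/c2.png',cv2.hconcat(ims))
E
```

```text
t: 6.08
position: [0.5293, 0.1086, 0.1857]
ee_rot: [1.0, -0.0, 0.0, -0.0]
force: [-0.4, 0.9, 0.2]
width: 0.0853
gripper_force: 0.0
```

View pics/c2.png

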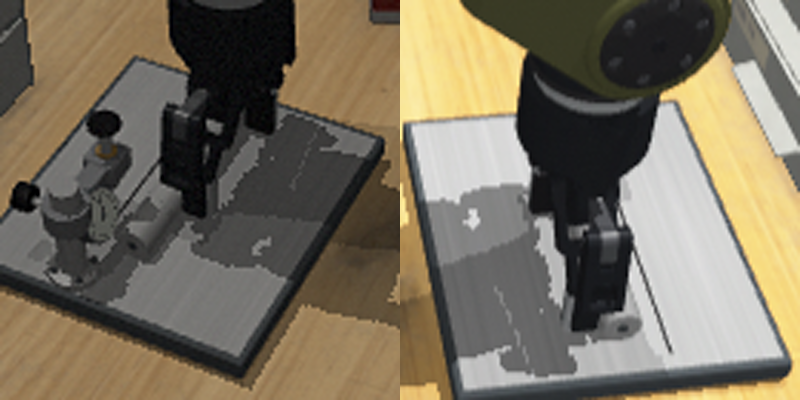

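Left view: the pin's +y end face is at (135,242). Right view: its −y end face is at (627,326). The pin is ahead of the fingers and short of the line.

Run:
```python
from h import *
C["scene"]=C["scene"][:5]+((180,85,400/130),);C["side"]=C["side"][:5]+((255,180,400/140),)
print(plane("scene",(135,242),.032),plane("side",(228,326),.032),plane("side",(270,352),.02))
```

```text
[0.55205542 0.19853701 0.032     ] [0.55672157 0.05548773 0.032     ] [0.58029834 0.04305232 0.02      ]
```

```bash
echo '[[0.002,0,0,0,0.085],[0.002,0,0,0,0.085],[0.002,0,0,0,0.085],[0.002,0,0,0,0.085],[0.002,0,0,0,0.085],[0.002,0,0,0,0.085],[0.002,0,0,0,0.085],[0.002,0,0,0,0.085],[0.002,0,0,0,0.085],[0.002,0,0,0,0.085],[0.002,0,0,0,0.085],[0.001,0,0,0,0.085],[0.001,0,0,0,0.085],[0.001,0,0,0,0.085],[0.0,0,0,0,0.085],[0,0,0,0,0.085]]' > mv.in && python3 shift.py mv.in
python3 - <<'E'
from plant import ctrl
import cv2
ims=[]
for n,(u,v,w,h) in {"scene":(180,95,100,100),"side":(285,220,90,90)}.items():
    f=ctrl.camera(n)["frame"][:,:,::-1];cv2.imwrite(f'pics/{n}3.png',f);ims.append(cv2.resize(f[v:v+h,u:u+w],(400,400),interpolation=cv2.INTER_CUBIC))
cv2.imwrite('pics/c3.png',cv2.hconcat(ims))
E
```

```text
t: 8.18
position: [0.5543, 0.1086, 0.1857]
ee_rot: [1.0, -0.0, 0.0, -0.0]
force: [-0.1, 0.4, 0.1]
width: 0.0848
gripper_force: 0.0
```

View pics/c3.png

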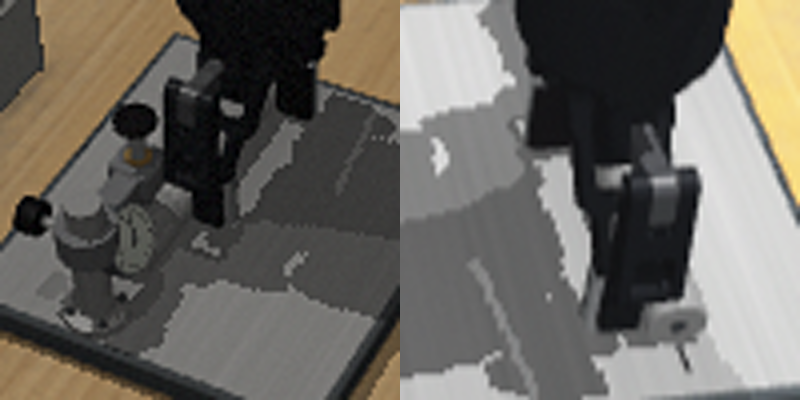

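Right view: the pin's −y end face is at (682,323), with the line emerging below it from (681,342) to (688,370).

Run:
```python
from h import *
C["side"]=C["side"][:5]+((285,220,400/90),)
print(plane("side",(282,323),.032),plane("side",(281.5,342),.02),plane("side",(288,370),.02))
```

```text
[0.58031918 0.05569655 0.032     ] [0.58205443 0.0555964  0.02      ] [0.58070292 0.04302865 0.02      ]
```

```bash
echo '[[-0.005,0,0,0,0.085],[-0.02,0,0,0,0.085],[-0.04,0,0,0,0.085],[-0.03,0,-0.03,0,0.085],[0,0,-0.05,0,0],[0,0,-0.05,0,0],[0,0,-0.04,0,0],[-0.03,0.05,0,0,0],[-0.03,0.05,0,0,0],[0,0.05,0,0,0],[0,0,0,0,0]]' > mv.in && python3 shift.py mv.in
python3 - <<'E'
from plant import ctrl
import cv2
ims=[]
for n,(u,v,w,h) in {"scene":(180,95,100,100),"side":(285,220,90,90)}.items():
    f=ctrl.camera(n)["frame"][:,:,::-1];cv2.imwrite(f'pics/{n}4.png',f);ims.append(cv2.resize(f[v:v+h,u:u+w],(400,400),interpolation=cv2.INTER_CUBIC))
cv2.imwrite('pics/c4.png',cv2.hconcat(ims))
E
```

```text
t: 9.65
position: [0.3986, -0.0436, 0.3559]
ee_rot: [1.0, -0.002, 0.0, 0.0]
force: [0.3, -0.0, 0.4]
width: -0.0
gripper_force: 0.0
```

View pics/c4.png

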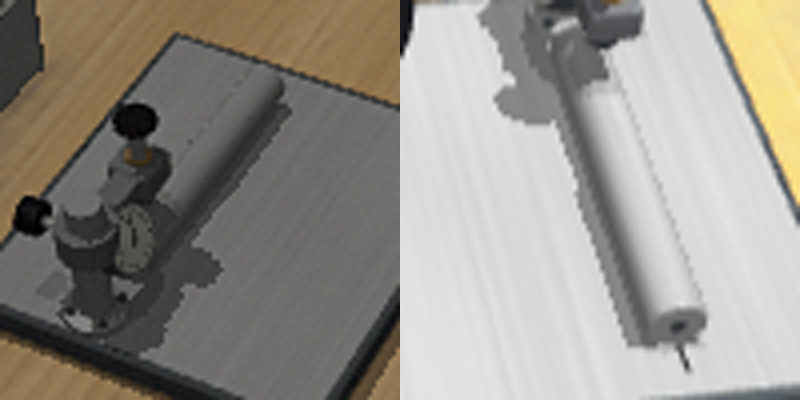

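Left view: the pin lies along the line, its −y end near (270,85). Right view: end face at (682,323), right silhouette from (617,85) to (690,270), line emerging at (685,350). Next the axis angle from the silhouette.

Run:
```python
from h import *
C["side"]=C["side"][:5]+((285,220,400/90),);C["scene"]=C["scene"][:5]+((180,95,4),)
def ax(n,p,s):
    o,d=ray(n,p); w=plane(n,p,.032); k=.012*np.hypot(d[0],d[2])/abs(d[2]); return w[0]+s*k,w[1]
for p in ((217,85),(240,142),(265,205),(290,270)): print('side R',ax("side",p,-1))
print('face',plane("side",(282,323),.032))
print([ax("scene",p,-1) for p in ((253,70),(190,143))])
g=cv2.cvtColor(cv2.imread('pics/side4.png'),6)
for r in (245,255,265,275,285): print(r,g[r,318:358].tolist())
```

```text
side R (np.float64(0.5766140658566972), np.float64(0.17807428234201245))
side R (np.float64(0.5772676751027116), np.float64(0.14563861570270903))
side R (np.float64(0.5777792556662513), np.float64(0.11197563181475811))
side R (np.float64(0.577969042309405), np.float64(0.07944927996269213))
face [0.58031918 0.05569655 0.032     ]
[(np.float64(0.5740925486520841), np.float64(0.047317079390132744)), (np.float64(0.5772053477082493), np.float64(0.11273024419161204))]
245 [135, 134, 135, 136, 103, 89, 94, 114, 134, 159, 176, 192, 205, 209, 211, 220, 224, 216, 207, 202, 218, 219, 217, 220, 222, 218, 217, 215, 217, 219, 222, 221, 220, 218, 214, 217, 219, 219, 217, 218]
255 [216, 214, 215, 217, 197, 135, 135, 103, 98, 87, 106, 125, 149, 171, 187, 199, 210, 212, 215, 220, 220, 211, 195, 219, 220, 221, 219, 222, 221, 218, 217, 218, 220, 222, 225, 223, 221, 222, 218, 219]
265 [220, 218, 216, 217, 215, 213, 216, 137, 134, 135, 124, 101, 90, 98, 117, 141, 165, 183, 195, 205, 212, 215, 220, 221, 218, 206, 194, 217, 219, 219, 219, 222, 222, 219, 217, 220, 222, 222, 227, 226]
275 [214, 214, 219, 220, 220, 217, 218, 216, 213, 213, 194, 136, 135, 133, 100, 97, 92, 110, 131, 155, 177, 192, 201, 208, 214, 217, 220, 220, 210, 202, 195, 215, 217, 218, 218, 221, 219, 219, 218, 220]
285 [220, 219, 217, 214, 215, 220, 224, 221, 218, 219, 217, 215, 213, 213, 136, 135, 135, 121, 101, 92, 102, 125, 146, 171, 185, 198, 207, 212, 215, 221, 217, 213, 202, 197, 184, 213, 216, 216, 217, 218]
```

Run:
```python
from h import *
C["side"]=C["side"][:5]+((0,0,1),)
def ax(p,s):
    o,d=ray("side",p); w=plane("side",p,.032); k=.012*np.hypot(d[0],d[2])/abs(d[2]); return w[0]+s*k,w[1]
L=[(321.5,245),(324.5,255),(327.9,265),(331.5,275),(334.9,285)];R=[(337.5,245),(340.5,255),(344.5,265),(348.6,275),(352.5,285)]
a=np.array([ax(p,1) for p in L]);b=np.array([ax(p,-1) for p in R]);print(a,b)
print(np.polyfit(a[:,1],a[:,0],1),np.polyfit(b[:,1],b[:,0],1))
```

```text
[[0.57562518 0.16512863]
 [0.57485709 0.14057323]
 [0.5748391  0.11703708]
 [0.57517184 0.09449284]
 [0.57514786 0.072957  ]] [[0.57977937 0.16165849]
 [0.57834103 0.13716241]
 [0.57873456 0.11355782]
 [0.57928368 0.09096818]
 [0.57947093 0.0693887 ]]
[0.00294912 0.57478011] [-0.00110344  0.57924831]
```

```bash
echo '[[0.03,-0.05,0,0,0.085],[0.04,-0.05,0,0,0.085],[0.03,-0.052,0,0,0.085],[0,0,0.05,0,0.085],[0,0,0.05,0,0.085],[0,0,0.05,0,0.085],[0,0,0.02,0,0.085],[0.02,0,0,0,0.085],[0.02,0,0,0,0.085],[0.009,0,0,0,0.085],[0,0,0,0,0.085],[0,0,0,0,0.085]]' > mv.in && python3 shift.py mv.in
```

```text
t: 11.25
position: [0.5467, 0.1098, 0.1856]
ee_rot: [1.0, 0.0, -0.0, 0.0]
force: [0.5, -0.2, -0.3]
width: 0.085
gripper_force: 0.0
```

```bash
echo '[[0.003,0,0,0,0.085],[0.002,0,0,0,0.085],[0.001,0,0,0,0.085],[0.001,0,0,0,0.085],[0.001,0,0,0,0.085],[0.001,0,0,0,0.085],[0.001,0,0,0,0.085],[0,0,0,0,0.085],[0,0,0,0,0.085],[-0.005,0,0,0,0.085],[-0.02,0,0,0,0.085],[-0.035,0,0,0,0.085],[0,0,-0.05,0,0],[0,0,-0.05,0,0],[0,0,-0.05,0,0],[-0.04,0.05,0,0,0],[-0.04,0.05,0,0,0],[0,0.05,0,0,0],[0,0,0,0,0]]' > mv.in && python3 shift.py mv.in
python3 - <<'E'
from plant import ctrl
import cv2
from h import *
f=ctrl.camera("side")["frame"][:,:,::-1];cv2.imwrite('pics/side5.png',f);s=ctrl.camera("scene")["frame"][:,:,::-1]
cv2.imwrite('pics/c5.png',cv2.hconcat([cv2.resize(s[105:185,190:270],(400,400),interpolation=2),cv2.resize(f[220:310,285:375],(400,400),interpolation=2)]))
g=cv2.cvtColor(f,6)
C["side"]=C["side"][:5]+((0,0,1),)
def ax(p,s):
    o,d=ray("side",p); w=plane("side",p,.032); k=.012*np.hypot(d[0],d[2])/abs(d[2]); return (w[0]+s*k).round(4),w[1].round(3)
for r in (255,265,275,285):
    v=g[r].astype(int);i0=300+np.where(v[300:360]<145)[0][0]
    l=next(i for i in range(i0,360) if v[i]<125)-.5
    rr=max(i for i in range(int(l)+10,int(l)+24) if v[i]<208)+.5
    print(r,l,rr,ax((l,r),1),ax((rr,r),-1))
E
```

```text
t: 13.62
position: [0.4189, -0.0404, 0.3361]
ee_rot: [1.0, -0.002, 0.001, 0.0]
force: [-0.3, 0.2, 1.2]
width: 0.0001
gripper_force: 0.0Traceback (most recent call last):
  File "<stdin>", line 13, in <module>
ValueError: max() iterable argument is empty
```

View pics/c5.png

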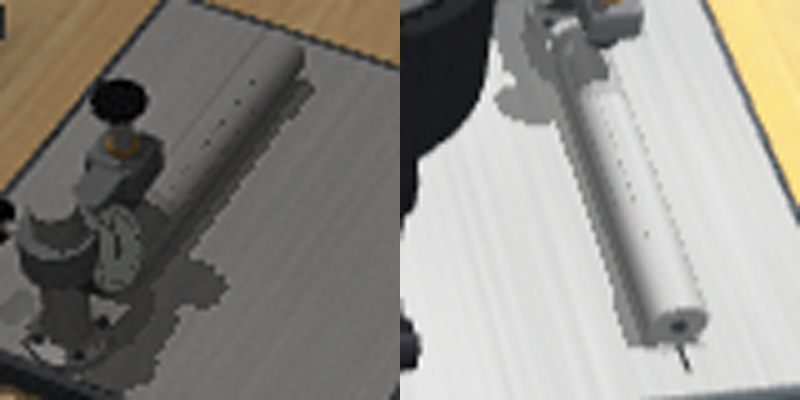

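The dotted mark on the pin has turned a little and the end face is still near (682,324), so it rolled 1–2 mm. Reading the edges again.

Run:
```python
from h import *
g4,g5=[cv2.cvtColor(cv2.imread(f'pics/side{k}.png'),6) for k in(4,5)]
for r in (265,285,293): print(r,g4[r,322:360].tolist(),'\n   ',g5[r,322:360].tolist())
d=cv2.absdiff(g4,g5)[230:305,330:365];print(d.max(),np.argwhere(d>40)[:12].tolist())
```

```text
265 [215, 213, 216, 137, 134, 135, 124, 101, 90, 98, 117, 141, 165, 183, 195, 205, 212, 215, 220, 221, 218, 206, 194, 217, 219, 219, 219, 222, 222, 219, 217, 220, 222, 222, 227, 226, 223, 222] 
    [219, 216, 218, 220, 140, 138, 127, 104, 94, 98, 115, 121, 162, 182, 196, 187, 215, 217, 222, 223, 223, 212, 197, 220, 221, 223, 221, 225, 224, 223, 220, 223, 224, 225, 229, 228, 226, 225]
285 [215, 220, 224, 221, 218, 219, 217, 215, 213, 213, 136, 135, 135, 121, 101, 92, 102, 125, 146, 171, 185, 198, 207, 212, 215, 221, 217, 213, 202, 197, 184, 213, 216, 216, 217, 218, 220, 220] 
    [218, 223, 226, 224, 221, 221, 221, 218, 216, 215, 221, 140, 138, 124, 103, 91, 102, 123, 143, 166, 185, 200, 209, 214, 217, 221, 222, 218, 208, 199, 192, 216, 220, 219, 220, 222, 223, 223]
293 [218, 215, 214, 218, 225, 224, 221, 218, 217, 216, 214, 213, 193, 135, 135, 134, 101, 96, 90, 111, 110, 109, 110, 99, 61, 50, 51, 88, 110, 111, 109, 128, 217, 216, 214, 218, 217, 215] 
    [222, 219, 217, 222, 227, 226, 223, 221, 220, 219, 218, 217, 196, 138, 138, 137, 103, 102, 92, 111, 111, 111, 110, 101, 63, 51, 52, 80, 114, 114, 112, 131, 214, 219, 217, 221, 219, 218]
85 [[4, 1], [31, 6], [48, 0], [49, 0], [50, 0], [51, 1], [52, 1], [53, 1], [54, 2], [55, 2], [56, 2]]
```

The pin barely moved (under 0.5 mm), so it sits at about x = 0.580 against the line at 0.5805, and parallel to it. Now over the pad.

```bash
echo '[[0.032,-0.044,0,0,0],[0.032,-0.044,0,0,0],[0.032,-0.044,0,0,0],[0.032,-0.044,0,0,0],[0.033,-0.0455,0,0,0],[0,0,0.02,0,0],[0,0,0.016,0,0],[0,0,0.006,0,0],[0,0,0,0,0],[0,0,0,0,0]]' > mv.in && python3 shift.py mv.in
```

```text
t: 14.98
position: [0.5803, 0.1831, 0.2945]
ee_rot: [1.0, -0.0, 0.001, -0.0]
force: [-0.4, -0.2, 0.7]
width: 0.0001
gripper_force: 0.0
```

```bash
echo '[[0,0.001,0.003,0,0],[0,0,0.003,0,0],[0,0,0.003,0,0],[0,0,0.002,0,0],[0,0,0.002,0,0],[0,0,0,0,0]]' > mv.in && python3 shift.py mv.in;echo '[[0,0,0.002,0,0],[0,0,0.002,0,0],[0,0,0.001,0,0],[0,0,0.001,0,0],[0,0,0,0,0]]' > mv.in && python3 shift.py mv.in
```

```text
t: 15.72
position: [0.5803, 0.1823, 0.2806]
ee_rot: [1.0, -0.0, -0.0, 0.0]
force: [-0.7, 0.3, -0.1]
width: -0.0
gripper_force: 0.0
t: 16.35
position: [0.5803, 0.1823, 0.2746]
ee_rot: [1.0, -0.0, -0.0, -0.0]
force: [-0.3, 0.0, 0.2]
width: -0.0004
gripper_force: 0.3
```

```bash
echo '[[0,0,0.001,0,0],[0,0,0.0005,0,0]]' > mv.in && python3 shift.py mv.in;echo '[[0,0,0.0005,0,0],[0,0,0.0005,0,0]]' > mv.in && python3 shift.py mv.in
python3 - <<'E'
from plant import ctrl
import cv2
ims=[]
for n,(u,v,w,h) in {"scene":(170,90,80,80),"side":(295,160,80,80)}.items():
    f=ctrl.camera(n)["frame"][:,:,::-1];ims.append(cv2.resize(f[v:v+h,u:u+w],(400,400),interpolation=2))
cv2.imwrite('pics/c6.png',cv2.hconcat(ims))
E
```

```text
t: 16.6
position: [0.5803, 0.1823, 0.2732]
ee_rot: [1.0, -0.0, 0.0, -0.0]
force: [-0.2, -0.2, 1.9]
width: -0.0
gripper_force: 1.1
t: 16.85
position: [0.5803, 0.1823, 0.2722]
ee_rot: [1.0, -0.0, 0.0, -0.0]
force: [-0.3, 0.2, 2.3]
width: -0.0001
gripper_force: 1.1
```

View pics/c6.png

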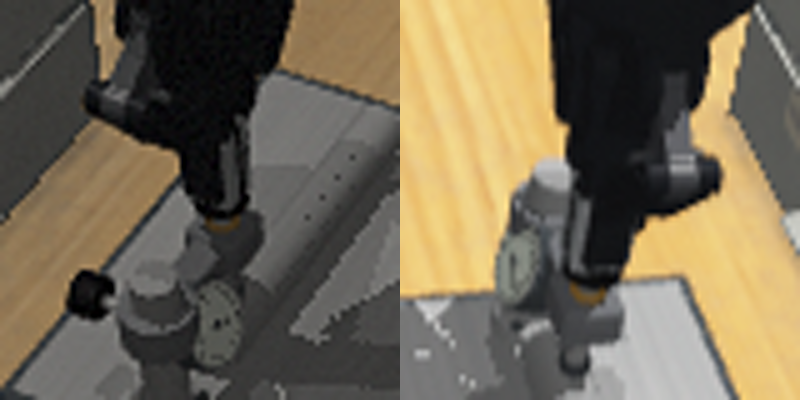

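The fingertip is on the pad, the pad is nearly down to the brass collar (left view (222,222)), and the force is 2.3 N, which is the sliding friction. Continuing to the stop on the pin.

```bash
for i in 1; do echo '[[0,0,0.0005,0,0],[0,0,0.0003,0,0]]' > mv.in && python3 shift.py mv.in|grep -E "pos|for"; done; echo '[[0,0,0.0004,0,0]]' > mv.in && python3 shift.py mv.in|grep -E "pos|for"
```

```text
position: [0.5803, 0.1823, 0.2714]
force: [-0.7, 0.6, 4.3]
gripper_force: 1.9
position: [0.5803, 0.1823, 0.2713]
force: [-1.3, 0.1, 7.5]
gripper_force: 3.7
```

The force rose to 7.5 N and the tool stopped at 0.2713, within 0.3 mm of the expected 0.271, so the foot rests on the pin. Retreating straight up, then checking.

```bash
echo '[[0,0,-0.002,0,0],[0,0,-0.005,0,0],[0,0,-0.03,0,0],[0,0,-0.05,0,0],[-0.05,0.03,0,0,0],[-0.05,0.05,0,0,0],[-0.05,0.05,0,0,0],[0,0.05,0,0,0],[0,0,0,0,0],[0,0,0,0,0]]' > mv.in && python3 shift.py mv.in
python3 - <<'E'
from plant import ctrl
from h import *
ims=[]
for n,(u,v,w,h) in {"scene":(180,95,100,100),"side":(285,200,110,110)}.items():
    f=ctrl.camera(n)["frame"][:,:,::-1];cv2.imwrite(f'pics/{n}7.png',f);ims.append(cv2.resize(f[v:v+h,u:u+w],(400,400),interpolation=2))
cv2.imwrite('pics/c7.png',cv2.hconcat(ims))
g5,g7=[cv2.cvtColor(cv2.imread(f'pics/side{k}.png'),6) for k in(5,7)]
for r in (265,285,293): print(g5[r,322:360].tolist(),'\n',g7[r,322:360].tolist())
E
```

```text
t: 18.58
position: [0.4419, 0.0141, 0.3582]
ee_rot: [1.0, -0.0, 0.0, -0.0]
force: [0.8, 0.2, -0.5]
width: -0.0
gripper_force: 0.0
[219, 216, 218, 220, 140, 138, 127, 104, 94, 98, 115, 121, 162, 182, 196, 187, 215, 217, 222, 223, 223, 212, 197, 220, 221, 223, 221, 225, 224, 223, 220, 223, 224, 225, 229, 228, 226, 225] 
 [204, 201, 203, 205, 126, 125, 116, 94, 84, 89, 104, 110, 149, 168, 181, 173, 199, 202, 206, 208, 207, 196, 181, 204, 207, 207, 207, 209, 209, 206, 205, 207, 209, 210, 214, 214, 211, 210]
[218, 223, 226, 224, 221, 221, 221, 218, 216, 215, 221, 140, 138, 124, 103, 91, 102, 123, 143, 166, 185, 200, 209, 214, 217, 221, 222, 218, 208, 199, 192, 216, 220, 219, 220, 222, 223, 223] 
 [203, 208, 210, 209, 206, 206, 205, 203, 201, 200, 205, 127, 125, 112, 93, 82, 92, 112, 131, 153, 170, 185, 193, 199, 201, 205, 206, 203, 193, 184, 177, 202, 205, 204, 204, 206, 208, 207]
[222, 219, 217, 222, 227, 226, 223, 221, 220, 219, 218, 217, 196, 138, 138, 137, 103, 102, 92, 111, 111, 111, 110, 101, 63, 51, 52, 80, 114, 114, 112, 131, 214, 219, 217, 221, 219, 218] 
 [206, 203, 202, 206, 212, 210, 209, 206, 205, 204, 202, 201, 181, 125, 125, 125, 94, 92, 82, 102, 101, 101, 100, 91, 56, 46, 46, 72, 103, 103, 102, 120, 197, 204, 201, 206, 204, 204]
```

View pics/c7.png

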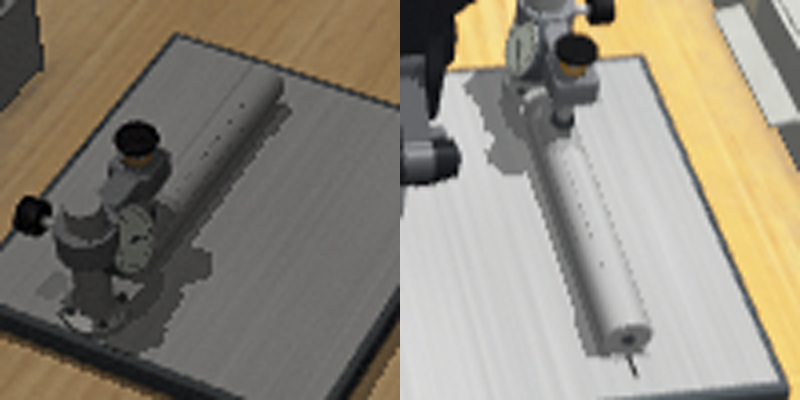

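The foot rests on the pin (right view about (562,118)), the pad sits low on the collar (left view (137,140)), and the pin has not moved. Handing in.

```bash
python3 -c "
from plant import ctrl
print(ctrl.finish_job())"
```

```text
the job is handed in; nothing more can be done
None
```

I handed the job in at about 18.6 s. By my image measurements the pin lies along the scribed line, within about 1 mm and parallel to it, with the feeler's foot resting on it; the hand-in returned no verdict.

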